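# Finish the cross-stack of routed slats

## Robot

A 6-joint arm with a two-finger parallel gripper is mounted at the origin on the work surface. World frame = base frame: x ahead of the robot, y to its left, z up, the work surface at z = 0. Lengths are in m, angles in rad, forces in N, time in s.
With the tool pointing down it reaches from about 0.425 to 0.95 m from the base axis. Payload 14.7 kg.
Tool frame: the origin (TCP) lies at the very end of the fingers, on their centre line; the grasp point (between the pads) lies 19 mm behind it; z points along the fingers, x is the direction in which the jaws open and shut, and the axes are right-handed (so a half turn about z gives the same grasp; the last joint's range is limited). The gripper opens to 85 mm and grips with 20 to 120 N. Pads are 22 mm wide; open, the fingers measure 114 mm over their backs; the gripper's body (76 mm by 85 mm) begins 54 mm behind the grasp point. The pads swing forward as they close: fully open they stand 13 mm farther back than shut.
Start: joints at [-1.29, 0.48, 1.596, -0, 1.065, -0.047], TCP at [0.209, -0.615, 0.231] pointing down, gripper open.
Joint ranges: [-2.75, 2.75], [-0.82, 2.05], [0.23, 2.67], [-1.56, 4.7], [0.09, 2.69], [-2.92, 2.92]. Speed limits (rad/s): [1.89, 1.89, 2.39, 3.01, 3.01, 3.01].

## Interface

Orientations are given as a 3x3 rotation matrix whose columns are the frame's x, y, z axes.
In Python, from station import telemetry, optics, env gives the robot as it stands.
- The arm moves only by the shell command python3 -m creep 'ROWS' [FORCE]. ROWS is a JSON object of lists of equal length, an entry for each row: "linear": the shift along the world's x, y, z in cm, a list of three; "delta_rot": the turn, a rotation vector about the world's x, y, z in degrees, a list of three; "gripper": the closure in counts, from 0 (fully open) to 255 (shut). A call has 1 to 12 rows; each row shifts and turns the commanded pose from where the row before left it; what a row does not reach is not made up. A row lasts 1/10 s, in which the tool goes at most 50 mm and 8.59 degrees, less where a joint would pass 70% of its speed; a pose out of reach is approached as far as the arm can. A call is refused whole if a number of a shift passes 5 or a number of a turn 8.59, either way. A call with a gripper value outside its range is refused whole. The fingers move at their own pace and stop on an object; FORCE is the grip in N (left out, the last holds). Time passes only in rows, so rows that do not move let the fingers close. It gives the time, the measured TCP pose, the force and the opening at its end, in the units of the state.
- telemetry.observe(): the state, without advancing time (a new reading comes with each control period).
- optics.camera(name): name is "scene" or "top" or "wrist"; returns the picture (384x512x3 uint8, red, green, blue); there is no depth.
- optics.calibration(name): a dict with "K" (3x3 intrinsics, pixels), "origin" and "orientation" of the camera in the world; the wrist camera has in their place "hand_eye" (4x4, takes a point from camera to tool coordinates, whose origin is the TCP and whose axes are the tool frame's). Camera axes: x right, y down, z forward; pixel columns grow to the right and rows downward; lengths in m; the calibration is good to about 2 mm. A picture is of the moment at which its call begins: read the wrist's pose just before it. calibration takes no time and is no camera call.
- env.close_job(): hands the job in, once; it reports no verdict.
The state is a dict: "clock": time; "q": joint angles; "joint_velocities": joint speeds; "effort": joint torques, N m; "ee_pos": TCP position; "ee_rot": TCP orientation; "ft_force": force on the tool from outside, world axes, zero at the start; "moment": the same for the moment, N m; "grip_width": finger opening in m.
Only numpy, scipy, OpenCV 4.12 (cv2) and the standard library are available. Lean on these libraries where they do the work, as an engineer would, in place of code of your own. Each camera call takes 0.05 s, during which the arm holds its last target.

## Task

The plywood slats off the router are stacked crosswise on the white board so that air gets round them, two to a layer, but the stack was left with only one slat in its second layer. Take the three full-length slats from the grey mat: lay one flat beside the lone slat to complete the second layer, matching it on the other side of the stack, then lay the other two across on top as the third layer, each straight above a slat of the bottom layer. Keep the stack square and in place, and leave the short offcut and the small black disc lying on the mat.

Things in the scene. Friction and masses are not known exactly. Their poses are not given: they have to be found in the camera images.
- board_top (a point): white board, 240 x 240 x 12 mm, fixed; point: centre of its top face, 12 mm above the bench; x, y along its sides. Slat centres, mm from this point: layers 1 and 3 run along board x, at x 0, y -65 and +65, height 9 (layer 1) and 45 (layer 3); layer 2 runs along board y, at y 0, x -65 (laid) and x +65 (missing), height 27. Laid slats may lie 3 mm off
- base_a_c (a point): first-layer slat already lying on the board at its y = -65 mm: plywood slat, 200 x 30 x 18 mm (long side along its own x, 30 mm along y, 18 mm thick along z), with two drilled holes; the point is its centre, half-way up
- base_b_c (a point): first-layer slat already lying on the board at its y = +65 mm: plywood slat, 200 x 30 x 18 mm (long side along its own x, 30 mm along y, 18 mm thick along z), with two drilled holes; the point is its centre, half-way up
- second_a_c (a point): the lone second-layer slat, already lying across the first two at the board's x = -65 mm: plywood slat, 200 x 30 x 18 mm (long side along its own x, 30 mm along y, 18 mm thick along z), with two drilled holes; the point is its centre, half-way up
- slat_1_c (a point): loose slat to be stacked, lying flat on the mat (the three are alike, about 85 mm apart side by side, about 75 g each): plywood slat, 200 x 30 x 18 mm (long side along its own x, 30 mm along y, 18 mm thick along z), with two drilled holes; the point is its centre, half-way up
- slat_2_c (a point): loose slat to be stacked, lying flat on the mat (the three are alike, about 85 mm apart side by side, about 75 g each): plywood slat, 200 x 30 x 18 mm (long side along its own x, 30 mm along y, 18 mm thick along z), with two drilled holes; the point is its centre, half-way up
- slat_3_c (a point): loose slat to be stacked, lying flat on the mat (the three are alike, about 85 mm apart side by side, about 75 g each): plywood slat, 200 x 30 x 18 mm (long side along its own x, 30 mm along y, 18 mm thick along z), with two drilled holes; the point is its centre, half-way up
- mat: thin grey bench mat, 320 x 260 x 3 mm, fixed on the bench; origin at the centre of its underside; the loose slats lie on it, roughly along its x
- offcut_c (a point): short plywood offcut of the same section, 60 x 30 x 18 mm, on the mat beyond the slats' ends, to be left; the point is its centre
- core_center (a point): small black plastic disc, 40 mm across and 10 mm thick, on the mat beyond the slats' other ends, to be left; the point is its centre
There are look-alikes about, which are no part of the job. Leave any yellow look-alike of the part that bears slat_1_c alone.

How it is judged:
By the outcome, as a careful person would: the job done as asked, in the order asked, and still so for the second after the job is handed in, with the robot touching nothing.
It also fails if it takes over 66 s, if anything falls off the work surface, if the arm or the gripper's body presses on something with over 40 N, if the wrist force passes 120 N, or if a joint passes its speed limit or range.

## Working session

There is one attempt and no reset: what is moved stays moved. The work goes in short steps, Python scripts to look and compute and a shell command to move; the robot and the scene stay as the last step left them, time stands still between calls to the robot, and variables do not carry over. Pictures are saved under pics/ and viewed, and the job is handed in when it is done.

```bash
ls; mkdir -p pics; python3 - <<'E'
from station import telemetry, optics, env
import cv2
s=telemetry.observe()
print({k:s[k] for k in ('clock','ee_pos','ee_rot','grip_width','ft_force')})
for n in ('scene','top','wrist'):
    im=optics.camera(n); cv2.imwrite(f'pics/{n}0.png',im[:,:,::-1]); print(n,optics.calibration(n))
E
```

```text
pics
{'clock': 0.0, 'ee_pos': array([ 0.20916826, -0.61498292,  0.23065988]), 'ee_rot': array([[ 3.21929143e-01, -9.46763700e-01, -3.50741291e-04],
       [-9.46762941e-01, -3.21929330e-01,  1.20011231e-03],
       [-1.24913668e-03, -5.42822713e-05, -9.99999218e-01]]), 'grip_width': 0.08538753706188047, 'ft_force': array([-0.29466453,  0.33201649, -0.24136667])}
scene {'K': array([[388.61489664,   0.        , 255.86142956],
       [  0.        , 388.61489664, 190.25185034],
       [  0.        ,   0.        ,   1.        ]]), 'origin': array([ 1.02819181, -0.68349059,  0.65000423]), 'orientation': array([[ 0.76346893,  0.36018298, -0.53608154],
       [ 0.64569315, -0.44365409,  0.62149128],
       [-0.01398418, -0.82063346, -0.57128379]])}
top {'K': array([[448.9036966 ,   0.        , 252.90014473],
       [  0.        , 448.9036966 , 188.4810416 ],
       [  0.        ,   0.        ,   1.        ]]), 'origin': array([ 0.23490403, -0.04309648,  1.27222442]), 'orientation': array([[-3.63266847e-04, -9.80897675e-01,  1.94524081e-01],
       [-9.99903901e-01,  3.05209114e-03,  1.35230412e-02],
       [-1.38584249e-02, -1.94500475e-01, -9.80804521e-01]])}
wrist {'K': array([[333.27789089,   0.        , 250.77145662],
       [  0.        , 333.27789089, 191.2339672 ],
       [  0.        ,   0.        ,   1.        ]]), 'hand_eye': array([[ 9.99999198e-01, -1.18393539e-03, -4.50712689e-04,
        -1.14912437e-03],
       [ 1.26620952e-03,  9.45201330e-01,  3.26485594e-01,
        -8.40131960e-02],
       [ 3.94763855e-05, -3.26485903e-01,  9.45202070e-01,
        -1.43235180e-01],
       [ 0.00000000e+00,  0.00000000e+00,  0.00000000e+00,
         1.00000000e+00]])}
```

View pics/top0.png

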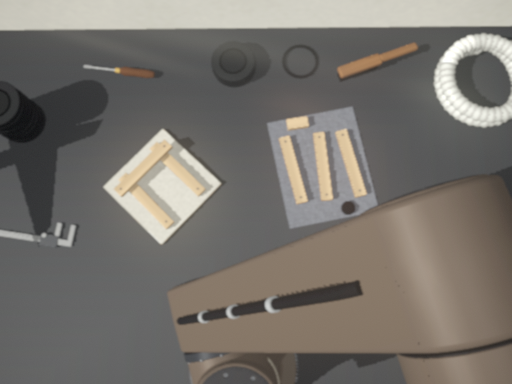

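View pics/scene0.png

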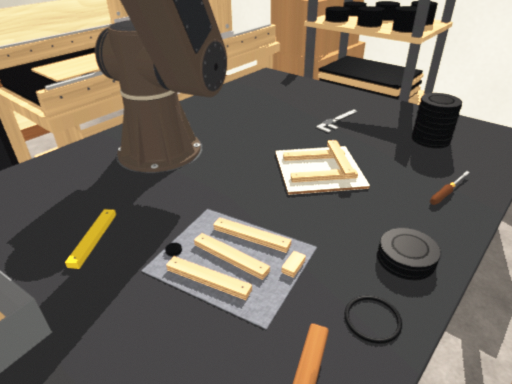

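View pics/wrist0.png

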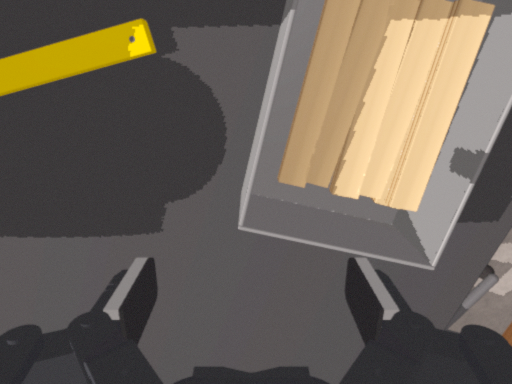

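The top view shows the board at about (163,186) with the lone second-layer slat on its upper-left side at (143,168). The mat is at (322,167), with slats at (293,169), (322,166) and (351,162), the offcut at (297,122) and the disc at (348,208). The yellow look-alike and a box of slats are near the start pose.

```bash
cat > h.py <<'E'
import numpy as np, cv2
from station import telemetry, optics, env
def cam(name, s=None):
    c=optics.calibration(name); K=c['K']
    if name=='wrist':
        T=np.eye(4); T[:3,:3]=s['ee_rot']; T[:3,3]=s['ee_pos']
        M=T@np.array(c['hand_eye']); return K,M[:3,:3],M[:3,3]
    return K,np.array(c['orientation']),np.array(c['origin'])
def unproj(px,z,C):
    K,R,o=C; px=np.atleast_2d(px).astype(float)
    d=(R@np.linalg.inv(K)@np.c_[px,np.ones(len(px))].T).T
    t=(z-o[2])/d[:,2]; return o+d*t[:,None]
def proj(P,C):
    K,R,o=C; p=(K@R.T@(np.atleast_2d(P)-o).T).T; return p[:,:2]/p[:,2:]
def snap(name,fn,scale=1,crop=None):
    s=telemetry.observe(); im=optics.camera(name)[:,:,::-1].copy()
    cv2.imwrite('pics/'+fn+'_raw.png',im)
    np.savez('pics/'+fn+'.npz',p=s['ee_pos'],R=s['ee_rot'])
    return s,im,cam(name,s)
def box(c,yaw,L=.2,W=.03,z=0):
    a=np.array([np.cos(yaw),np.sin(yaw)]);b=np.array([-a[1],a[0]])
    return np.array([[*(np.array(c)[:2]+i*L/2*a+j*W/2*b),z] for i,j in((1,1),(1,-1),(-1,-1),(-1,1))])
E
python3 - <<'E'
from h import *
im=cv2.imread('pics/top0.png'); C=cam('top')
hsv=cv2.cvtColor(im,cv2.COLOR_BGR2HSV)
m=((hsv[...,0]>8)&(hsv[...,0]<25)&(hsv[...,1]>70)&(hsv[...,2]>120)).astype('uint8')
m[:, :95]=0
m[:100]=0
n,l,st,ce=cv2.connectedComponentsWithStats(m)
for i in range(1,n):
    if st[i,4]<30: continue
    pts=np.argwhere(l==i)[:,::-1]
    P=unproj(pts,0.021 if ce[i][0]>240 else .03,C)
    r=cv2.minAreaRect((P[:,:2]*1000).astype('float32'))
    print(ce[i].round(1),st[i,4],'mm',np.round(r[0],1),np.round(r[1],1),round(r[2],1), P[:,:2].mean(0).round(4))
w=(hsv[...,1]<60)&(hsv[...,2]>150); w[:,:95]=0;w[:120]=0;w[260:]=0;w[:,230:]=0
n,l,st,ce=cv2.connectedComponentsWithStats(((w|(m>0)).astype('uint8')*(np.arange(512)<240)).astype('uint8'))
i=1+np.argmax(st[1:,4]); pts=np.argwhere(l==i)[:,::-1]; P=unproj(pts,.012,C)
print('board',cv2.minAreaRect((P[:,:2]*1000).astype('float32')))
c=im[100:260,80:400]; cv2.imwrite('pics/topz.png',cv2.resize(c,(800,400),interpolation=cv2.INTER_CUBIC))
E
```

```text
[298.  126.7] 37 mm [ 666.2 -157.6] [ 5.8 53.3] 7.7 [ 0.6663 -0.1576]
[349.5 169.1] 213 mm [ 555.5 -297.9] [193.   19.8] 16.2 [ 0.5391 -0.3019]
[148.1 170.7] 202 mm [528.6 271.5] [ 23.5 189.9] 46.3 [0.5343 0.2727]
[294.2 184.7] 66 mm [ 495.3 -144.5] [75.  13.8] 14.0 [ 0.4938 -0.1433]
[124.6 180.5] 46 mm [500.8 341. ] [13.9 52.7] 59.1 [0.5054 0.3388]
board ((497.2007751464844, 236.53543090820312), (244.27975463867188, 243.3767547607422), 46.29987335205078)
```

View pics/topz.png

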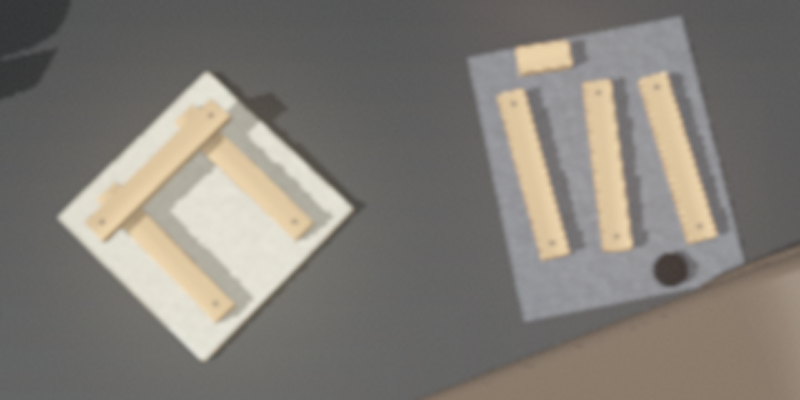

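```bash
cat >> h.py <<'E'
from scipy.optimize import minimize
def hull(p,z0,z1,C,L=.2,W=.03):
    P=np.vstack([box(p[:2],p[2],L,W,z0),box(p[:2],p[2],L,W,z1)])
    return cv2.convexHull(proj(P,C).astype('float32')).reshape(-1,2)
def render(boxes,C,shape,S=4,off=(0,0)):
    m=np.zeros((shape[0]*S,shape[1]*S),np.uint8)
    for h in boxes:
        q=((h-np.array(off)+.5)*S-.5)
        cv2.fillConvexPoly(m,np.round(q*16).astype(np.int32),255,cv2.LINE_AA,4)
    return cv2.resize(m,(shape[1],shape[0]),interpolation=cv2.INTER_AREA)/255.
def wood(im): return (im[...,2].astype(float)-im[...,0])
def fit(im,C,p0,z0,z1,L=.2,W=.03,pad=10,others=(),amp=None):
    h=hull(p0,z0,z1,C,L,W); x0,y0=np.maximum(np.floor(h.min(0))-pad,0).astype(int); x1,y1=np.minimum(np.ceil(h.max(0))+pad,[im.shape[1],im.shape[0]]).astype(int)
    w=np.clip(wood(im)[y0:y1,x0:x1],0,None)
    mk=np.ones_like(w)
    for o in others: mk-=np.clip(render([cv2.convexHull((o).astype('float32')).reshape(-1,2)],C,w.shape,off=(x0,y0)),0,1)
    mk=np.clip(mk,0,1)
    r0=render([h],C,w.shape,off=(x0,y0)); a=amp or np.median(w[(r0>.9)&(mk>.5)])
    wn=np.clip(w/a,0,1.0)
    wn=np.clip((wn-.1)/.55,0,1)
    f=lambda d:(mk*(render([hull(np.array(p0)+np.array([d[0]/1e3,d[1]/1e3,d[2]/100]),z0,z1,C,L,W)],C,w.shape,off=(x0,y0))-wn)**2).sum()
    best=None
    for st in (8,2):
        x=np.zeros(3) if best is None else best.x
        sim=np.vstack([x]+[x+np.eye(3)[i]*st for i in range(3)])
        best=minimize(f,x,method='Nelder-Mead',options=dict(initial_simplex=sim,xatol=.02,fatol=1e-3,maxiter=400))
    return np.array(p0)+np.array([best.x[0]/1e3,best.x[1]/1e3,best.x[2]/100]),best.fun/max((r0*mk).sum(),1)
E
python3 - <<'E'
from h import *
im=cv2.imread('pics/top0.png'); C=cam('top')
ims=cv2.imread('pics/scene0.png'); Cs=cam('scene')
for nm,px in (('s1',[(512,93),(555,258)]),('s2',[(597,82),(616,248)]),('s3',[(653,76),(702,240)])):
    P=unproj(np.array(px)/2.5+[80,100],.021,C); c=P.mean(0); d=P[0]-P[1]; print(nm,c.round(4),np.linalg.norm(d),np.degrees(np.arctan2(d[1],d[0])))
    p0=[c[0],c[1],np.arctan2(d[1],d[0])]
    for n,i,cc in(('top',im,C),('scene',ims,Cs)):
        p,e=fit(i,cc,p0,.003,.021); print(n,p.round(4),np.degrees(p[2]).round(2),round(e,3))
px=np.array([(523,57),(567,54)])/2.5+[80,100]; P=unproj(px,.021,C); print('off',P)
p,e=fit(im,C,[*P.mean(0)[:2],np.arctan2(*(P[0]-P[1])[[1,0]])],.003,.021,L=.06);print(p,np.degrees(p[2]),e)
print('disc',unproj(np.array([[670,269]])/2.5+[80,100],.013,C))
print('board',unproj(np.array([(207,71),(357,209),(204,361),(56,215)])/2.5+[80,100],.012,C))
P=unproj(np.array([(212,113),(101,225)])/2.5+[80,100],.048,C); c=P.mean(0); d=P[0]-P[1]
p,e=fit(im,C,[c[0],c[1],np.arctan2(d[1],d[0])],.030,.048); print('sec',p,np.degrees(p[2]),e)
p,e=fit(ims,Cs,[c[0],c[1],np.arctan2(d[1],d[0])],.030,.048); print('sec scene',p,np.degrees(p[2]),e)
E
```

```text
s1 [ 0.5375 -0.1414  0.021 ] 0.19960393363248688 13.233519912001709
top [ 0.5416 -0.1405  0.2481] 14.22 0.315
scene [ 0.5419 -0.1413  0.2476] 14.19 0.853
s2 [ 0.5495 -0.2254  0.021 ] 0.19655384328579611 4.596385894786387
top [ 0.5515 -0.2263  0.096 ] 5.5 0.333
scene [ 0.5516 -0.2271  0.0927] 5.31 1.631
s3 [ 0.5575 -0.3066  0.021 ] 0.199779368470868 13.817286185113792
top [ 0.5607 -0.3071  0.2532] 14.51 0.393
scene [ 0.5606 -0.3079  0.2517] 14.42 0.652
off [[ 0.67847628 -0.13204227  0.021     ]
 [ 0.68188759 -0.18349502  0.021     ]]
[ 0.68248134 -0.15553695  1.72368505] 98.75987830390025 0.3781193186612138
disc [[ 0.42869592 -0.29465054  0.013     ]]
board [[0.66629642 0.23993612 0.012     ]
 [0.49940203 0.06070543 0.012     ]
 [0.32595484 0.23010546 0.012     ]
 [0.49347634 0.40761882 0.012     ]]
sec [ 0.54100651  0.28553076 -0.76238881] -43.681661121694624 1.0213353920176382
sec scene [ 0.54695185  0.27564036 -0.76207488] -43.66367418136999 1.2315438307516633
```

```bash
cat > stackfit.py <<'E'
from h import *
def stackfit(im,C,p0,zs,bounds,verbose=0):
    # p0: list of (x,y,yaw) ; zs: (z0,z1)
    x0,y0,x1,y1=bounds
    w=np.clip(wood(im)[y0:y1,x0:x1],0,None)
    hs=[hull(p,*z,C) for p,z in zip(p0,zs)]
    r0=render(hs,C,w.shape,off=(x0,y0)); a=np.median(w[r0>.9]); wn=np.clip((w/a-.1)/.55,0,1)
    p0=np.array(p0); sc=np.array([1e-3,1e-3,1e-2])
    def f(d): 
        P=p0+d.reshape(-1,3)*sc
        return ((render([hull(p,*z,C) for p,z in zip(P,zs)],C,w.shape,off=(x0,y0))-wn)**2).sum()
    d=np.zeros(p0.size)
    for st in (6,2,1):
        r=minimize(f,d,method='Powell' if st<6 else 'Nelder-Mead',options=dict(initial_simplex=np.vstack([d]+[d+np.eye(len(d))[i]*st for i in range(len(d))]),maxiter=3000,maxfev=3000,xatol=.02,fatol=1e-3) if st==6 else dict(xtol=1e-3,ftol=1e-4)); d=r.x
    return p0+d.reshape(-1,3)*sc, r.fun/r0.sum(), wn
E
python3 - <<'E' 2>/dev/null
from stackfit import *
cb=np.array([.497,.2355]); th=np.radians(-133.7); bx=np.array([np.cos(th),np.sin(th)]); by=np.array([-bx[1],bx[0]])
p0=[[*(cb-.065*by),th],[*(cb+.065*by),th],[*(cb-.065*bx),th+np.pi/2]]
zs=[(.012,.030),(.012,.030),(.030,.048)]
for n,b in(('top',(100,120,230,255)),('scene',(268,130,375,205))):
    im=cv2.imread(f'pics/{n}0.png'); C=cam(n)
    P,e,wn=stackfit(im,C,p0,zs,b); print(n,e)
    for p in P: print(p.round(4),np.degrees(p[2]).round(2))
    c=(P[0]+P[1])/2; print('mid',c[:2], 'sec from mid', (P[2]-c)[:2]@np.array([bx,by]).T, 'sep',(P[1]-P[0])[:2]@np.array([bx,by]).T)
    x0,y0,x1,y1=b; v=im.copy()
    v=cv2.resize(v[y0:y1,x0:x1],None,fx=5,fy=5,interpolation=cv2.INTER_CUBIC)
    for p,z in zip(P,zs): cv2.polylines(v,[np.round((hull(p,*z,C)-[x0,y0]+.5)*5).astype(int)],True,(0,0,255),1)
    cv2.imwrite(f'pics/st_{n}.png',v)
E
```

```text
top 0.21430056623506907
[ 0.4499  0.2782 -2.3521] -134.76
[ 0.542   0.1923 -2.3342] -133.74
[ 0.5409  0.2855 -0.762 ] -43.66
mid [0.49595818 0.23525732] sec from mid [-0.06740511 -0.00220042] sep [-0.00152594  0.12604215]
scene 0.2625338860130333
[ 0.4533  0.2713 -2.3599] -135.22
[ 0.5446  0.1861 -2.3344] -133.75
[ 0.5386  0.2849 -0.783 ] -44.86
mid [0.49895494 0.22867961] sec from mid [-0.06799532 -0.01015612] sep [-0.00141945  0.12483628]
```

View pics/st_top.png

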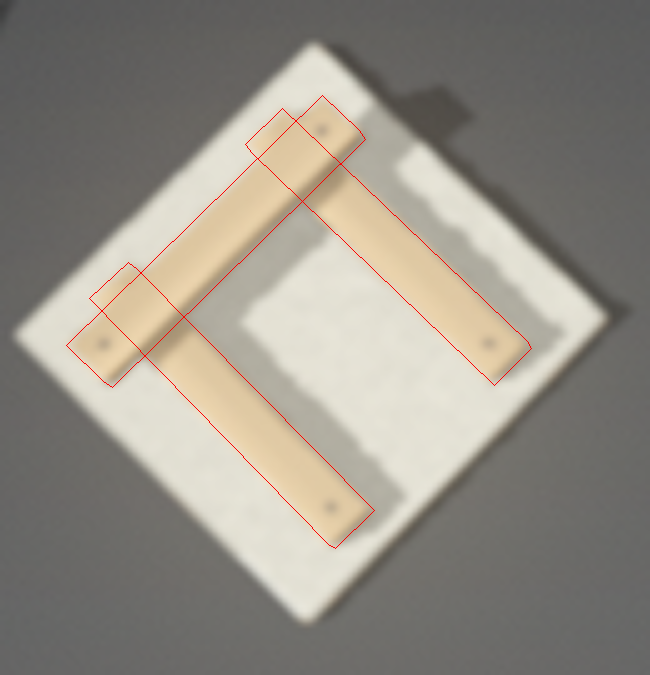

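View pics/st_scene.png

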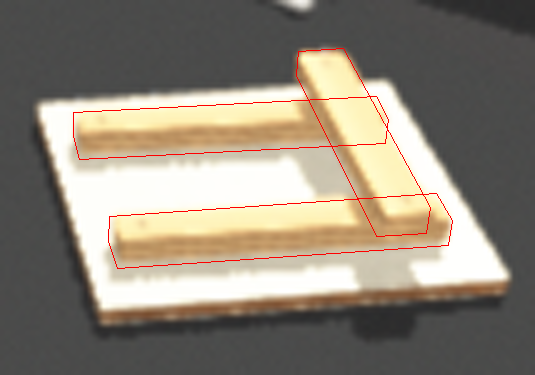

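The wood fits on the top view sit within about 1 px. The scene view is offset by a few mm at the board, so I'll refine with the wrist camera, over the mat first and then the board.

```bash
python3 -m creep '{"linear":[[3.3,3.4,0.6],[3.3,3.4,0.6],[3.3,3.4,0.6],[3.3,3.4,0.6],[3.3,3.4,0.6],[3.3,3.4,0.6],[3.3,3.4,0.6],[3.3,3.4,0.6],[3.3,3.4,0.6],[3.3,3.4,0.6],[3.3,3.4,0.6],[3.3,3.4,0.6]],"delta_rot":[[0,0,0],[0,0,0],[0,0,0],[0,0,0],[0,0,0],[0,0,0],[0,0,0],[0,0,0],[0,0,0],[0,0,0],[0,0,0],[0,0,0]],"gripper":[0,0,0,0,0,0,0,0,0,0,0,0]}' 40
python3 -m creep '{"linear":[[0,0,0],[0,0,0],[0,0,0]],"delta_rot":[[0,0,0],[0,0,0],[0,0,0]],"gripper":[0,0,0]}'
python3 - <<'E'
from h import *
s,im,C=snap('wrist','w1')
print(s['ee_pos'],np.abs(s['joint_velocities']).max(),s['clock'])
v=im.copy()
for p0 in ([.5416,-.1405,.248],[.5515,-.2265,.0945],[.5606,-.3072,.2525]):
    p,e=fit(im,C,p0,.003,.021,pad=15); print(p.round(4),np.degrees(p[2]).round(2),round(e,3))
    cv2.polylines(v,[np.round(hull(p,.003,.021,C)).astype(int)],True,(0,0,255),1)
cv2.imwrite('pics/w1.png',v)
E
```

```text
clock: 1.35
ee_pos: [0.6063, -0.2057, 0.3034]
ee_rot: [[0.322, -0.947, -0.0], [-0.947, -0.322, -0.0], [-0.0, 0.0, -1.0]]
ft_force: [0.2, 0.5, 0.5]
grip_width: 0.0855
clock: 1.65
ee_pos: [0.6046, -0.2078, 0.3029]
ee_rot: [[0.322, -0.947, -0.001], [-0.947, -0.322, 0.0], [-0.0, 0.001, -1.0]]
ft_force: [-0.4, 0.1, -0.6]
grip_width: 0.0855
[ 0.60455887 -0.20780257  0.30288461] 0.01762921106104839 1.65
[ 0.5403 -0.1394  0.2441] 13.99 0.022
[ 0.5501 -0.2256  0.0905] 5.18 0.11
[ 0.5592 -0.3066  0.2485] 14.24 0.05
```

View pics/w1.png

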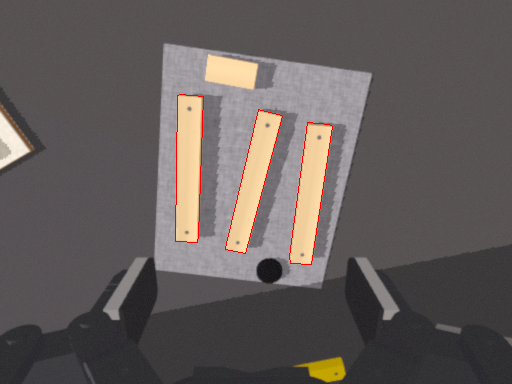

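The fit outlines sit tightly on all three slats, centred near (189,168), (253,180) and (311,193), and agree with the top and scene cameras to about 1.5 mm. Next is a view of the board.

```bash
python3 -m creep '{"linear":[[-0.5,4.7,0.2],[-0.5,4.7,0.2],[-0.5,4.7,0.2],[-0.5,4.7,0.2],[-0.5,4.7,0.2],[-0.5,4.7,0.2],[-0.5,4.7,0.2],[-0.5,4.7,0.2],[-0.5,4.7,0.2],[-0.5,4.7,0.2],[0,0,0],[0,0,0]],"delta_rot":[[0,0,0],[0,0,0],[0,0,0],[0,0,0],[0,0,0],[0,0,0],[0,0,0],[0,0,0],[0,0,0],[0,0,0],[0,0,0],[0,0,0]],"gripper":[0,0,0,0,0,0,0,0,0,0,0,0]}'
python3 -m creep '{"linear":[[0,0,0],[0,0,0]],"delta_rot":[[0,0,0],[0,0,0]],"gripper":[0,0]}'
python3 - <<'E' 2>&1 | grep -v Warn
from stackfit import *
s,im,C=snap('wrist','w2')
print(s['ee_pos'],np.abs(s['joint_velocities']).max(),s['clock'])
p0=[[ 0.4499,0.2782,-2.3421],[0.542,0.1923,-2.3342],[0.5409,0.2855,-0.762]]
zs=[(.012,.030),(.012,.030),(.030,.048)]
h=np.vstack([hull(p,*z,C) for p,z in zip(p0,zs)]); b=(*np.maximum(h.min(0)-15,0).astype(int),*np.minimum(h.max(0)+15,[512,384]).astype(int)); print(b)
P,e,wn=stackfit(im,C,p0,zs,b); print(e)
for p in P: print(p.round(4),np.degrees(p[2]).round(2))
th=np.radians(-133.7); bx=np.array([np.cos(th),np.sin(th)]); by=np.array([-bx[1],bx[0]])
c=(P[0]+P[1])/2; print('mid',c[:2], 'sec from mid', (P[2]-c)[:2]@np.array([bx,by]).T, 'sep',(P[1]-P[0])[:2]@np.array([bx,by]).T)
v=im.copy()
for p,z in zip(P,zs): cv2.polylines(v,[np.round(hull(p,*z,C)).astype(int)],True,(0,0,255),1)
cv2.imwrite('pics/w2.png',v)
E
```

```text
clock: 2.9
ee_pos: [0.5551, 0.2624, 0.3231]
ee_rot: [[0.323, -0.947, -0.0], [-0.947, -0.323, -0.0], [0.0, 0.0, -1.0]]
ft_force: [-0.4, -0.4, -0.4]
grip_width: 0.085
clock: 3.1
ee_pos: [0.5556, 0.2609, 0.3233]
ee_rot: [[0.32, -0.947, -0.0], [-0.947, -0.32, -0.0], [0.0, 0.0, -1.0]]
ft_force: [-0.9, 0.3, -0.1]
grip_width: 0.0857
[0.55558349 0.26092718 0.32327379] 0.0022333312181910046 3.1
(np.int64(142), np.int64(79), np.int64(350), np.int64(283))
0.24649425988722815
[ 0.4487  0.2788 -2.3553] -134.95
[ 0.5412  0.1925 -2.345 ] -134.36
[ 0.5403  0.2851 -0.7636] -43.75
mid [0.49494    0.23563886] sec from mid [-0.06710827 -0.0013467 ] sep [-0.0014397   0.12646055]
```

View pics/w2.png

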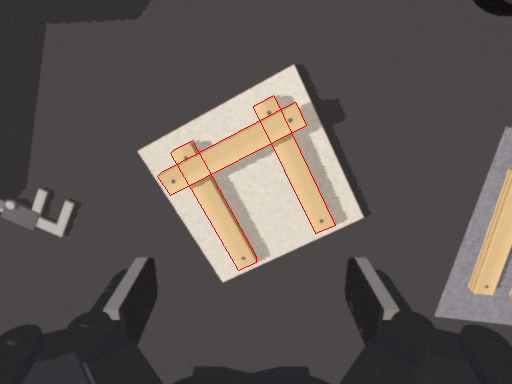

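```bash
python3 - <<'E'
from h import *
im=cv2.imread('pics/w2_raw.png'); d=np.load('pics/w2.npz'); C=cam('wrist',dict(ee_pos=d['p'],ee_rot=d['R']))
g=cv2.cvtColor(im,cv2.COLOR_BGR2GRAY); w=wood(im)
print('board rb',w[250,220],im[250,220],im[130,260],im[215,200],im[190,270])
m=((g>110)).astype('uint8')
n,l,st,ce=cv2.connectedComponentsWithStats(m); i=l[100,285]; 
pts=cv2.findContours((l==i).astype('uint8'),cv2.RETR_EXTERNAL,cv2.CHAIN_APPROX_NONE)[0][0].reshape(-1,2)
hl=cv2.convexHull(pts).reshape(-1,2)
P=unproj(hl,.012,C)[:,:2]*1000
r=cv2.minAreaRect(P.astype('float32')); print(r)
v=cv2.resize(im[60:290,130:370],None,fx=2.5,fy=2.5,interpolation=cv2.INTER_CUBIC)
for p,z in zip([[ 0.4487,0.2788,-2.3553],[0.5412,0.1925,-2.345],[0.5403,0.2851,-0.7636]],[(.012,.030),(.012,.030),(.030,.048)]):
    cv2.polylines(v,[np.round((hull(p,*z,C)-[130,60]+.5)*2.5).astype(int)],True,(0,0,255),1)
th=np.radians(46.25)
bb=box(np.array(r[0])/1000,th,.24,.24,.012)
cv2.polylines(v,[np.round((proj(bb,C)-[130,60]+.5)*2.5).astype(int)],True,(255,0,0),1)
cv2.imwrite('pics/w2z.png',v)
E
```

```text
board rb 26.0 [200 215 226] [141 189 225] [202 216 226] [202 217 228]
((496.16766357421875, 237.44003295898438), (242.1868133544922, 242.08499145507812), 46.47271728515625)
```

View pics/w2z.png

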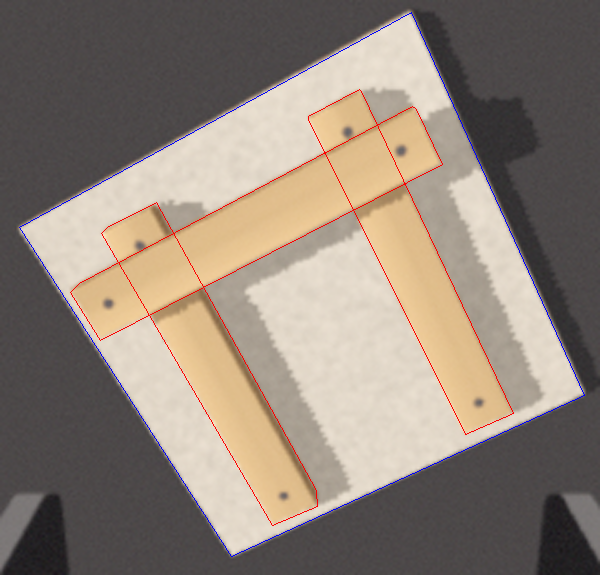

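Overlays match the board (blue) and the laid slats (red) to about 1 px. In board coordinates the laid slats are at (2.7,-63), (1.6,63.5) and (-65,-0.9) mm, as specified. Going back to pick slat 1.

```bash
python3 -m creep '{"linear":[[-0.15,-4.0,-1.6],[-0.15,-4.0,-1.6],[-0.15,-4.0,-1.6],[-0.15,-4.0,-1.6],[-0.15,-4.0,-1.6],[-0.15,-4.0,-1.6],[-0.15,-4.0,-1.6],[-0.15,-4.0,-1.6],[-0.15,-4.0,-1.6],[-0.15,-4.0,-1.6],[0,0,0],[0,0,0]],"delta_rot":[[0,0,-0.46],[0,0,-0.46],[0,0,-0.46],[0,0,-0.46],[0,0,-0.46],[0,0,-0.46],[0,0,-0.46],[0,0,-0.46],[0,0,-0.46],[0,0,-0.46],[0,0,0],[0,0,0]],"gripper":[70,70,70,70,70,70,70,70,70,70,70,70]}'
python3 - <<'E'
from h import *
s=telemetry.observe(); R=s['ee_rot']; print(s['ee_pos'],np.degrees(np.arctan2(R[1,0],R[0,0])),s['clock'],s['grip_width'])
E
```

```text
clock: 4.35
ee_pos: [0.5396, -0.1388, 0.163]
ee_rot: [[0.242, -0.97, -0.001], [-0.97, -0.242, 0.0], [-0.001, 0.001, -1.0]]
ft_force: [0.1, -0.2, 1.8]
grip_width: 0.0618
[ 0.53962717 -0.13883918  0.16301658] -76.00587257502228 4.35 0.06176380393433198
```

```bash
python3 -m creep '{"linear":[[0.1,-0.1,-3.5],[0,0,-3.5],[0,0,-3.5],[0,0,-3.5],[0,0,-1.0],[0,0,-0.6],[0,0,0],[0,0,0]],"delta_rot":[[0,0,0],[0,0,0],[0,0,0],[0,0,0],[0,0,0],[0,0,0],[0,0,0],[0,0,0]],"gripper":[70,70,70,70,70,70,70,70]}'
python3 - <<'E'
from h import *
s,im,C=snap('wrist','w3'); cv2.imwrite('pics/w3.png',im); print(s['ee_pos'],s['ft_force'])
E
```

```text
clock: 5.15
ee_pos: [0.5423, -0.1385, 0.0088]
ee_rot: [[0.245, -0.969, 0.002], [-0.969, -0.245, -0.001], [0.001, -0.002, -1.0]]
ft_force: [0.3, 0.9, 0.3]
grip_width: 0.0618
[ 0.54226439 -0.1385023   0.00875146] [0.33452763 0.91986503 0.2576785 ]
```

View pics/w3.png

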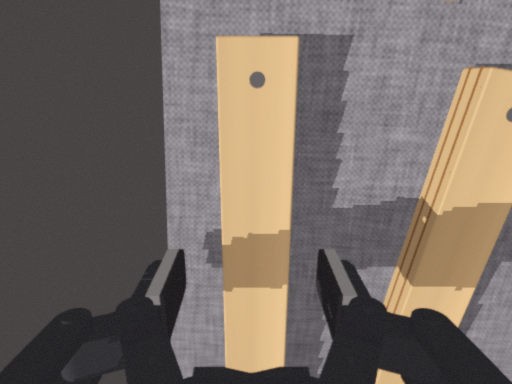

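The slat sits centred between the open fingers (tips at columns 185 and 317, slat centre at about 254). I'll drop 3 mm and close.

```bash
python3 -m creep '{"linear":[[0,0,-0.3],[0,0,0],[0,0,0],[0,0,0],[0,0,0],[0,0,0],[0,0,0],[0,0,0]],"delta_rot":[[0,0,0],[0,0,0],[0,0,0],[0,0,0],[0,0,0],[0,0,0],[0,0,0],[0,0,0]],"gripper":[70,255,255,255,255,255,255,255]}' 40
python3 -m creep '{"linear":[[0,0,0],[0,0,3],[0,0,4],[0,0,4],[0,0,4],[0,0,0],[0,0,0]],"delta_rot":[[0,0,0],[0,0,0],[0,0,0],[0,0,0],[0,0,0],[0,0,0],[0,0,0]],"gripper":[255,255,255,255,255,255,255]}'
python3 - <<'E'
from h import *
s,im,C=snap('wrist','w4'); cv2.imwrite('pics/w4.png',im); print(s['ee_pos'],s['ft_force'],s['grip_width'])
E
```

```text
clock: 6.0
ee_pos: [0.5414, -0.1385, 0.0047]
ee_rot: [[0.245, -0.97, 0.0], [-0.97, -0.245, -0.0], [0.0, -0.0, -1.0]]
ft_force: [-1.5, 0.2, 6.6]
grip_width: 0.029
clock: 6.7
ee_pos: [0.5417, -0.1385, 0.155]
ee_rot: [[0.245, -0.97, 0.002], [-0.97, -0.245, -0.001], [0.001, -0.002, -1.0]]
ft_force: [-0.7, -0.2, -0.9]
grip_width: 0.0288
[ 0.54165325 -0.13851348  0.15503363] [-0.70741367 -0.19495953 -0.89345435] 0.028849956888848644
```

View pics/w4.png

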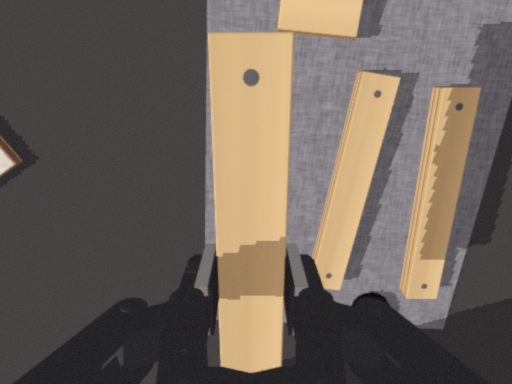

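```bash
cat >> h.py <<'E'
def inhand(im,zt=-.0163):
    # centre of held slat in tool frame from far end + sides; tool frame as 'world'
    c=optics.calibration('wrist'); H=np.array(c['hand_eye']); C=(c['K'],H[:3,:3],H[:3,3])
    w=wood(im); 
    out=[]
    a=np.median(w[100:200,240:262]); 
    for r in range(60,230,10):
        row=w[r,150:350]/a; k=100
        L=k
        while row[L]>.5: L-=1
        Rr=k
        while row[Rr]>.5: Rr+=1
        xl=150+L+(.5-row[L])/(row[L+1]-row[L]); xr=150+Rr-(.5-row[Rr])/(row[Rr-1]-row[Rr])
        out.append([(xl+xr)/2,r,xr-xl])
    out=np.array(out); P=unproj(out[:,:2],zt,C); f=np.polyfit(P[:,1],P[:,0],1)
    ends=[]
    for col in range(225,280,5):
        cl=w[:120,col]/a; r=80
        while r>0 and cl[r]>.5: r-=1
        ends.append([col,r+.5])
    E=unproj(np.array(ends),zt,C)
    return 'x at y=0: %.2f mm'%(f[1]*1e3),'tilt %.2f deg'%np.degrees(np.arctan(f[0])),'end y %.2f mm'%(np.median(E[:,1])*1e3)
E
python3 - <<'E'
from h import *
print(inhand(cv2.imread('pics/w4_raw.png')))
E
```

```text
** On entry to DLASCL parameter number  4 had an illegal value
 ** On entry to DLASCL parameter number  4 had an illegal value
 ** On entry to DLASCL parameter number  4 had an illegal value
 ** On entry to DLASCL parameter number  4 had an illegal value
 ** On entry to DLASCL parameter number  5 had an illegal value
 ** On entry to DLASCL parameter number  4 had an illegal valueh.py:62: RuntimeWarning: divide by zero encountered in scalar divide
  xl=150+L+(.5-row[L])/(row[L+1]-row[L]); xr=150+Rr-(.5-row[Rr])/(row[Rr-1]-row[Rr])
h.py:12: RuntimeWarning: invalid value encountered in multiply
  t=(z-o[2])/d[:,2]; return o+d*t[:,None]
Traceback (most recent call last):
  File "h.py", line 64, in inhand
    out=np.array(out); P=unproj(out[:,:2],zt,C); f=np.polyfit(P[:,1],P[:,0],1)
                                                   ~~~~~~~~~~^^^^^^^^^^^^^^^^^
numpy.linalg.LinAlgError: SVD did not converge in Linear Least Squares
```

```bash
sed -i 's/        L=k$/        L=k-18/; s/        Rr=k$/        Rr=k+18/; s/range(60,230,10)/range(55,225,6)/; s/cl\[:120\]/cl/; s/r=80$/r=60/' h.py
python3 - <<'E'
from h import *
print(inhand(cv2.imread('pics/w4_raw.png')))
E
```

```text
('x at y=0: -1.33 mm', 'tilt -0.06 deg', 'end y -98.50 mm')
```

Grip is good. The jaws self-centre, yet the wrist camera puts the slat 1.3 mm off in tool x. So the wrist camera is biased, and the top and scene cameras agree with the true position. I'll apply that offset to the targets: layer 2 at (0.4526, 0.1894), layer 3 at (0.4503, 0.2799) and (0.5431, 0.1917).

```bash
python3 -m creep '{"linear":[[-0.6,2.2,0],[-0.6,2.2,0],[-0.6,2.2,0],[-0.6,2.2,0],[-0.6,2.2,0],[-0.6,2.2,0],[-0.6,2.2,0],[-0.6,2.2,0],[-0.6,2.2,0],[-0.6,2.2,0],[-0.6,2.2,0],[-0.6,2.2,0]],"delta_rot":[[0,0,8.15],[0,0,8.15],[0,0,8.15],[0,0,8.15],[0,0,8.15],[0,0,8.15],[0,0,8.15],[0,0,8.15],[0,0,8.15],[0,0,8.15],[0,0,8.15],[0,0,8.15]],"gripper":[255,255,255,255,255,255,255,255,255,255,255,255]}'
python3 -m creep '{"linear":[[-0.6,2.2,0],[-0.6,2.2,0],[-0.6,2.2,-1],[0,0,-2],[0,0,-2],[0,0,0],[0,0,0],[0,0,0]],"delta_rot":[[0,0,8.15],[0,0,8.15],[0,0,8.15],[0,0,0],[0,0,0],[0,0,0],[0,0,0],[0,0,0]],"gripper":[255,255,255,255,255,255,255,255]}'
python3 - <<'E'
from h import *
s=telemetry.observe(); R=s['ee_rot']; print(s['ee_pos'],np.degrees(np.arctan2(R[1,0],R[0,0])),s['clock'],s['grip_width'],s['q'].round(2))
E
```

```text
clock: 7.95
ee_pos: [0.4679, 0.1262, 0.1526]
ee_rot: [[0.925, 0.38, -0.003], [0.38, -0.925, -0.001], [-0.003, -0.001, -1.0]]
ft_force: [-0.2, -0.1, -0.8]
grip_width: 0.0288
clock: 8.75
ee_pos: [0.4514, 0.1915, 0.1045]
ee_rot: [[0.689, 0.724, -0.0], [0.724, -0.689, -0.0], [-0.0, -0.0, -1.0]]
ft_force: [0.2, 1.0, -0.2]
grip_width: 0.0291
[0.45142337 0.19151571 0.1045352 ] 46.410560418716486 8.75 0.0290922968130821 [ 0.34  0.44  2.07  0.    0.62 -0.47]
```

```bash
python3 -m creep '{"linear":[[0.1,-0.2,-3],[0,0,-2],[0,0,-1.2],[0,0,0],[0,0,0],[0,0,0]],"delta_rot":[[0,0,0],[0,0,0],[0,0,0],[0,0,0],[0,0,0],[0,0,0]],"gripper":[255,255,255,255,255,255]}'
python3 - <<'E'
from h import *
s=telemetry.observe(); R=s['ee_rot']; print(s['ee_pos'],np.degrees(np.arctan2(R[1,0],R[0,0])),s['clock'],s['grip_width'],s['ft_force'])
E
```

```text
clock: 9.35
ee_pos: [0.453, 0.1898, 0.0433]
ee_rot: [[0.689, 0.725, 0.001], [0.725, -0.689, 0.0], [0.001, 0.001, -1.0]]
ft_force: [-0.1, -0.0, -0.7]
grip_width: 0.0291
[0.45295459 0.18983854 0.04325428] 46.433595769146265 9.35 0.029071053293845975 [-0.10258882 -0.0328295  -0.67958736]
```

```bash
python3 -m creep '{"linear":[[-0.05,0,-0.9],[0,0,0],[0,0,0]],"delta_rot":[[0,0,0],[0,0,0],[0,0,0]],"gripper":[255,255,255]}'
python3 -m creep '{"linear":[[0,0,-0.2],[0,0,0],[0,0,0]],"delta_rot":[[0,0,0],[0,0,0],[0,0,0]],"gripper":[255,255,255]}'
```

```text
clock: 9.65
ee_pos: [0.4516, 0.1896, 0.0332]
ee_rot: [[0.689, 0.725, -0.0], [0.725, -0.689, -0.0], [-0.0, -0.0, -1.0]]
ft_force: [-0.0, -0.2, -1.5]
grip_width: 0.0288
clock: 9.95
ee_pos: [0.452, 0.1897, 0.0317]
ee_rot: [[0.689, 0.725, 0.0], [0.725, -0.689, 0.0], [0.0, 0.0, -1.0]]
ft_force: [-1.0, -0.9, 9.8]
grip_width: 0.0291
```

Contact shows at the expected height (9.8 N). Releasing: I'll open partway, then lift.

```bash
python3 -m creep '{"linear":[[0,0,0.05],[0,0,0],[0,0,0],[0,0,0],[0,0,3],[0,0,5],[0,0,5],[0,0,5],[0,0,5],[0,0,3]],"delta_rot":[[0,0,0],[0,0,0],[0,0,0],[0,0,0],[0,0,0],[0,0,0],[0,0,0],[0,0,0],[0,0,0],[0,0,0]],"gripper":[255,90,90,90,90,90,90,90,90,90]}'
python3 - <<'E'
from h import *
s=telemetry.observe();print(s['ee_pos'])
s,im,C=snap('top','t5'); cv2.imwrite('pics/t5.png',im)
s,im,C=snap('wrist','w5'); cv2.imwrite('pics/w5.png',im)
E
```

```text
clock: 10.95
ee_pos: [0.4525, 0.1899, 0.2957]
ee_rot: [[0.689, 0.725, 0.004], [0.725, -0.689, 0.001], [0.004, 0.002, -1.0]]
ft_force: [-0.1, 0.4, -0.6]
grip_width: 0.0551
[0.45246572 0.18988261 0.29569976]
```

View pics/w5.png

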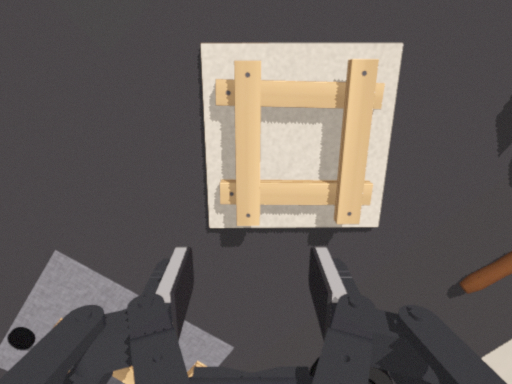

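View pics/t5.png

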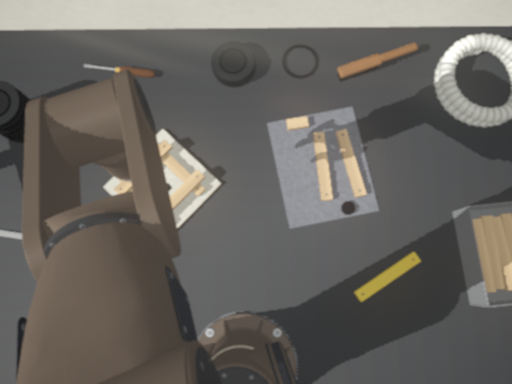

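```bash
python3 -m creep '{"linear":[[0,0,0],[0,0,0]],"delta_rot":[[0,0,0],[0,0,0]],"gripper":[90,90]}'
cat > chk.py <<'E'
from stackfit import *
def check(im,C,p0,zs,fn):
    h=np.vstack([hull(p,*z,C) for p,z in zip(p0,zs)]); b=(*np.maximum(h.min(0)-15,0).astype(int),*np.minimum(h.max(0)+15,[512,384]).astype(int))
    P,e,wn=stackfit(im,C,p0,zs,b); print('err',e)
    g=cv2.cvtColor(im,cv2.COLOR_BGR2GRAY)
    v=cv2.resize(im,None,fx=3,fy=3,interpolation=cv2.INTER_CUBIC)
    for p,z in zip(P,zs): cv2.polylines(v,[np.round((hull(p,*z,C)+.5)*3).astype(int)],True,(0,0,255),1)
    v=v[b[1]*3:b[3]*3,b[0]*3:b[2]*3]; s=min(1,780/v.shape[1],580/v.shape[0]); v=cv2.resize(v,None,fx=s,fy=s); cv2.imwrite('pics/'+fn+'.png',v)
    return P
def inboard(P,c,yaw):
    th=np.radians(yaw); bx=np.array([np.cos(th),np.sin(th)]); by=np.array([-bx[1],bx[0]])
    for p in P:
        d=np.array(p[:2])-c; print('board mm',round(d@bx*1e3,1),round(d@by*1e3,1),'yaw rel',round((np.degrees(p[2])-yaw+45)%90-45,2),'world',np.round(p[:2],4))
E
python3 - <<'E' 2>&1 | grep -v -i warn
from chk import *
s,im,C=snap('wrist','w6'); print(s['ee_pos'],s['clock'])
p0=[[ 0.4487,0.2788,-2.345],[0.5412,0.1925,-2.345],[0.5403,0.2851,-0.7636],[.4522,.1897,-.761]]
P=check(im,C,p0,[(.012,.030)]*2+[(.030,.048)]*2,'w6')
inboard(P,[.4962,.2374],-133.53)
E
```

```text
clock: 11.25
ee_pos: [0.4511, 0.1894, 0.2908]
ee_rot: [[0.689, 0.725, -0.002], [0.725, -0.689, -0.001], [-0.002, -0.001, -1.0]]
ft_force: [-0.4, -0.3, -0.1]
grip_width: 0.0554
[0.45113615 0.18938142 0.29075163] 11.25
err 0.17127583881536432
board mm 3.0 -62.3 yaw rel -1.43 world [0.4489 0.2781]
board mm 1.8 64.3 yaw rel -0.63 world [0.5415 0.1918]
board mm -65.4 -1.0 yaw rel -0.18 world [0.5405 0.2855]
board mm 64.7 0.6 yaw rel -0.1 world [0.4521 0.19  ]
```

View pics/w6.png

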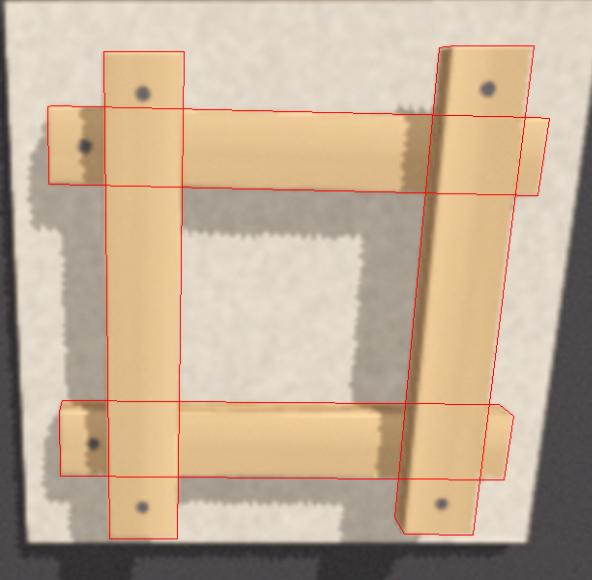

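Layer 2 is complete: in board coordinates the new slat is at (64.7, 0.6) mm, −0.1°, and the lone one at (−65.4, −1.0), with the base undisturbed. Next is the middle slat.

```bash
python3 -m creep '{"linear":[[0.63,-2.6,-0.5],[0.63,-2.6,-0.5],[0.63,-2.6,-0.5],[0.63,-2.6,-0.5],[0.63,-2.6,-0.5],[0.63,-2.6,-0.5],[0.63,-2.6,-0.5],[0.63,-2.6,-0.5],[0.63,-2.6,-0.5],[0.63,-2.6,-0.5],[0.63,-2.6,-0.5],[0.63,-2.6,-0.5]],"delta_rot":[[0,0,-8.2],[0,0,-8.2],[0,0,-8.2],[0,0,-8.2],[0,0,-8.2],[0,0,-8.2],[0,0,-8.2],[0,0,-8.2],[0,0,-8.2],[0,0,-8.2],[0,0,-8.2],[0,0,-8.2]],"gripper":[70,70,70,70,70,70,70,70,70,70,70,70]}'
python3 -m creep '{"linear":[[0.63,-2.6,-2],[0.63,-2.6,-2],[0.63,-2.6,-2],[0.63,-2.6,-2],[0,0,0],[0,0,0],[0,0,0]],"delta_rot":[[0,0,-8.2],[0,0,-8.2],[0,0,-8.2],[0,0,-8.2],[0,0,0],[0,0,0],[0,0,0]],"gripper":[70,70,70,70,70,70,70]}'
python3 - <<'E'
from h import *
s=telemetry.observe(); R=s['ee_rot']; print(s['ee_pos'],np.degrees(np.arctan2(R[1,0],R[0,0])),s['clock'],s['grip_width'],s['q'].round(2))
E
```

```text
clock: 12.5
ee_pos: [0.5269, -0.1234, 0.2302]
ee_rot: [[0.611, -0.791, -0.002], [-0.791, -0.611, 0.001], [-0.002, 0.001, -1.0]]
ft_force: [0.7, 1.3, -0.7]
grip_width: 0.0618
clock: 13.2
ee_pos: [0.5522, -0.2257, 0.1515]
ee_rot: [[0.093, -0.996, -0.001], [-0.996, -0.093, 0.001], [-0.001, 0.001, -1.0]]
ft_force: [0.4, 0.1, 0.8]
grip_width: 0.0618
[ 0.55223356 -0.22569788  0.1515068 ] -84.66833612325021 13.2 0.061768974706723254 [-0.44  0.5   1.8   0.    0.85  1.04]
```

```bash
python3 -m creep '{"linear":[[-0.05,-0.05,-3.5],[0,0,-3.5],[0,0,-3.5],[0,0,-2.5],[0,0,-1.0],[0,0,0],[0,0,0],[0,0,0]],"delta_rot":[[0,0,0],[0,0,0],[0,0,0],[0,0,0],[0,0,0],[0,0,0],[0,0,0],[0,0,0]],"gripper":[70,70,70,70,70,70,70,70]}'
python3 - <<'E'
from h import *
s,im,C=snap('wrist','w7'); cv2.imwrite('pics/w7.png',im); print(s['ee_pos'],s['ft_force'])
E
```

```text
clock: 14.0
ee_pos: [0.5531, -0.2272, 0.0134]
ee_rot: [[0.092, -0.996, 0.002], [-0.996, -0.092, -0.001], [0.001, -0.002, -1.0]]
ft_force: [-0.4, 0.6, -0.1]
grip_width: 0.0621
[ 0.55312055 -0.22715932  0.01339063] [-0.38293174  0.59758868 -0.14953927]
```

View pics/w7.png

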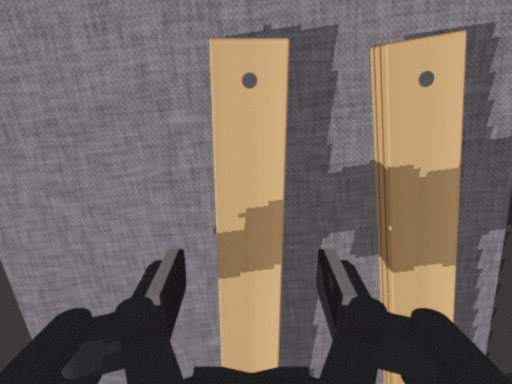

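The slat is centred between the fingers (slat column about 249, tips at 185 and 318). I'll lower 8 mm, grip and lift.

```bash
python3 -m creep '{"linear":[[-0.05,0,-0.8],[0,0,0],[0,0,0],[0,0,0],[0,0,0],[0,0,0],[0,0,0],[0,0,0],[0,0,0]],"delta_rot":[[0,0,0],[0,0,0],[0,0,0],[0,0,0],[0,0,0],[0,0,0],[0,0,0],[0,0,0],[0,0,0]],"gripper":[70,70,255,255,255,255,255,255,255]}' 40
python3 -m creep '{"linear":[[0,0,0],[0,0,3],[0,0,4],[0,0,4],[0,0,4],[0,0,0],[0,0,0],[0,0,0]],"delta_rot":[[0,0,0],[0,0,0],[0,0,0],[0,0,0],[0,0,0],[0,0,0],[0,0,0],[0,0,0]],"gripper":[255,255,255,255,255,255,255,255]}'
python3 - <<'E'
from h import *
s,im,C=snap('wrist','w8'); R=s['ee_rot']; print(s['ee_pos'],np.degrees(np.arctan2(R[1,0],R[0,0])),s['ft_force'],s['grip_width'])
print(inhand(im,-.0155))
E
```

```text
clock: 14.95
ee_pos: [0.5517, -0.2269, 0.004]
ee_rot: [[0.091, -0.996, 0.0], [-0.996, -0.091, -0.0], [0.0, -0.0, -1.0]]
ft_force: [-0.8, 0.4, 5.1]
grip_width: 0.0293
clock: 15.75
ee_pos: [0.5509, -0.2266, 0.1527]
ee_rot: [[0.091, -0.996, -0.001], [-0.996, -0.091, 0.001], [-0.001, 0.001, -1.0]]
ft_force: [0.3, -0.7, -0.6]
grip_width: 0.0293
[ 0.55091612 -0.22656046  0.15273263] -84.7699033260276 [ 0.31503308 -0.73459709 -0.56401161] 0.029298953834237883
('x at y=0: -1.27 mm', 'tilt -0.05 deg', 'end y -98.74 mm')
```

```bash
python3 -m creep '{"linear":[[-0.08,4.18,0],[-0.08,4.18,0],[-0.08,4.18,0],[-0.08,4.18,0],[-0.08,4.18,0],[-0.08,4.18,0],[-0.08,4.18,0],[-0.08,4.18,0],[-0.08,4.18,0],[-0.08,4.18,0],[0,0,0],[0,0,0]],"delta_rot":[[0,0,4.08],[0,0,4.08],[0,0,4.08],[0,0,4.08],[0,0,4.08],[0,0,4.08],[0,0,4.08],[0,0,4.08],[0,0,4.08],[0,0,4.08],[0,0,0],[0,0,0]],"gripper":[255,255,255,255,255,255,255,255,255,255,255,255]}'
python3 -m creep '{"linear":[[0,0,-3],[0,0,-3],[0,0,0],[0,0,0]],"delta_rot":[[0,0,0],[0,0,0],[0,0,0],[0,0,0]],"gripper":[255,255,255,255]}'
python3 - <<'E'
from h import *
s=telemetry.observe(); R=s['ee_rot']; print(s['ee_pos'],np.degrees(np.arctan2(R[1,0],R[0,0])),s['clock'],s['grip_width'],s['q'].round(2))
E
```

```text
clock: 17.0
ee_pos: [0.5426, 0.1918, 0.1524]
ee_rot: [[0.721, -0.693, -0.002], [-0.693, -0.721, -0.001], [-0.001, 0.002, -1.0]]
ft_force: [-0.4, -0.7, -0.5]
grip_width: 0.0291
clock: 17.4
ee_pos: [0.5432, 0.1901, 0.0935]
ee_rot: [[0.719, -0.695, -0.002], [-0.695, -0.719, -0.001], [-0.001, 0.002, -1.0]]
ft_force: [0.2, 0.7, -1.1]
grip_width: 0.0292
[0.54318759 0.19007108 0.09352354] -44.050735667719664 17.4 0.029212780374961236 [ 0.28  0.55  1.89 -0.    0.7   1.05]
```

```bash
python3 -m creep '{"linear":[[0,0.05,-2.4],[0,0,-0.9],[0,0,0]],"delta_rot":[[0,0,0],[0,0,0],[0,0,0]],"gripper":[255,255,255]}'
python3 -m creep '{"linear":[[0,0,0]],"delta_rot":[[0,0,0]],"gripper":[255]}'
python3 -m creep '{"linear":[[0,0,0]],"delta_rot":[[0,0,0]],"gripper":[255]}'
```

```text
clock: 17.7
ee_pos: [0.5433, 0.1912, 0.0607]
ee_rot: [[0.719, -0.695, -0.001], [-0.695, -0.719, -0.0], [-0.001, 0.001, -1.0]]
ft_force: [0.1, 0.4, -0.9]
grip_width: 0.029
clock: 17.8
ee_pos: [0.544, 0.1916, 0.0617]
ee_rot: [[0.72, -0.694, 0.001], [-0.694, -0.72, 0.0], [0.0, -0.001, -1.0]]
ft_force: [0.7, -0.4, 0.2]
grip_width: 0.029
clock: 17.9
ee_pos: [0.5442, 0.1917, 0.0619]
ee_rot: [[0.72, -0.694, 0.001], [-0.694, -0.72, 0.0], [0.001, -0.001, -1.0]]
ft_force: [0.9, 0.5, -1.2]
grip_width: 0.0292
```

```bash
python3 -m creep '{"linear":[[-0.05,0,-1.1],[0,0,0],[0,0,0]],"delta_rot":[[0,0,0],[0,0,0],[0,0,0]],"gripper":[255,255,255]}'
python3 -m creep '{"linear":[[0,0,-0.2],[0,0,0],[0,0,0]],"delta_rot":[[0,0,0],[0,0,0],[0,0,0]],"gripper":[255,255,255]}'
```

```text
clock: 18.2
ee_pos: [0.5428, 0.1916, 0.0495]
ee_rot: [[0.72, -0.694, -0.001], [-0.694, -0.72, -0.0], [-0.0, 0.001, -1.0]]
ft_force: [-0.7, -0.1, -0.8]
grip_width: 0.0289
clock: 18.5
ee_pos: [0.543, 0.1916, 0.0489]
ee_rot: [[0.72, -0.694, 0.0], [-0.694, -0.72, 0.0], [0.0, -0.0, -1.0]]
ft_force: [-6.7, -2.3, 23.3]
grip_width: 0.029
```

Firm contact at 23 N. I'll ease up, then release.

```bash
python3 -m creep '{"linear":[[0,0,0.12],[0,0,0]],"delta_rot":[[0,0,0],[0,0,0]],"gripper":[255,255]}'
python3 -m creep '{"linear":[[0,0,0],[0,0,0],[0,0,0],[0,0,3],[0,0,5],[0,0,5],[0,0,5],[0,0,5],[0,0,0],[0,0,0],[0,0,0]],"delta_rot":[[0,0,0],[0,0,0],[0,0,0],[0,0,0],[0,0,0],[0,0,0],[0,0,0],[0,0,0],[0,0,0],[0,0,0],[0,0,0]],"gripper":[90,90,90,90,90,90,90,90,90,90,90]}'
python3 - <<'E' 2>&1 | grep -v -i warn
from chk import *
s,im,C=snap('wrist','w9'); print(s['ee_pos'],s['clock']); cv2.imwrite('pics/w9f.png',im)
E
```

```text
clock: 18.7
ee_pos: [0.5431, 0.1917, 0.0492]
ee_rot: [[0.72, -0.694, 0.0], [-0.694, -0.72, 0.0], [0.0, -0.0, -1.0]]
ft_force: [-1.1, -0.6, -0.8]
grip_width: 0.0291
clock: 19.8
ee_pos: [0.5425, 0.1914, 0.278]
ee_rot: [[0.72, -0.694, -0.001], [-0.694, -0.72, -0.0], [-0.001, 0.001, -1.0]]
ft_force: [-0.3, -0.2, 0.7]
grip_width: 0.0554
[0.54246681 0.19141311 0.27804267] 19.8
```

View pics/w9f.png

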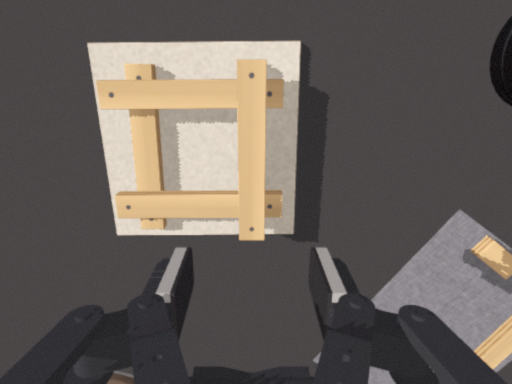

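```bash
python3 - <<'E' 2>&1 | grep -v -i warn
from chk import *
im=cv2.imread('pics/w9_raw.png'); d=np.load('pics/w9.npz'); C=cam('wrist',dict(ee_pos=d['p'],ee_rot=d['R']))
g=cv2.cvtColor(im,cv2.COLOR_BGR2GRAY)
p0=[[ 0.4489,0.2781,-2.35],[0.5405,0.2855,-0.7636],[.4521,.19,-.761],[.5425,.1915,np.radians(46-180)]]
P=check(im,C,p0,[(.012,.030)]+[(.030,.048)]*2+[(.048,.066)],'w9')
inboard(P,[.4962,.2374],-133.53)
E
```

```text
err 0.15448542579889357
board mm 2.6 -62.8 yaw rel -1.41 world [0.4488 0.2787]
board mm -65.3 -1.2 yaw rel -0.22 world [0.5403 0.2856]
board mm 64.9 0.4 yaw rel 0.01 world [0.4518 0.19  ]
board mm 1.1 64.3 yaw rel -0.44 world [0.542  0.1923]
```

View pics/w9.png

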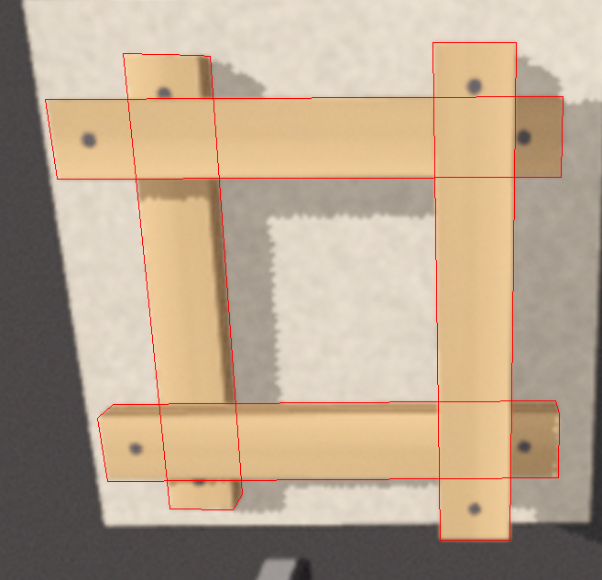

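The third slat sits straight above base_b at (1.1, 64.3) mm, and nothing below moved. Now the last slat.

```bash
python3 -m creep '{"linear":[[0.17,-4.53,-1.1],[0.17,-4.53,-1.1],[0.17,-4.53,-1.1],[0.17,-4.53,-1.1],[0.17,-4.53,-1.1],[0.17,-4.53,-1.1],[0.17,-4.53,-1.1],[0.17,-4.53,-1.1],[0.17,-4.53,-1.1],[0.17,-4.53,-1.1],[0.17,-4.53,-1.1],[0,0,0]],"delta_rot":[[0,0,-2.88],[0,0,-2.88],[0,0,-2.88],[0,0,-2.88],[0,0,-2.88],[0,0,-2.88],[0,0,-2.88],[0,0,-2.88],[0,0,-2.88],[0,0,-2.88],[0,0,-2.88],[0,0,0]],"gripper":[70,70,70,70,70,70,70,70,70,70,70,70]}'
python3 -m creep '{"linear":[[0,0,0],[0,0,0]],"delta_rot":[[0,0,0],[0,0,0]],"gripper":[70,70]}'
python3 - <<'E'
from h import *
s=telemetry.observe(); R=s['ee_rot']; print(s['ee_pos'],np.degrees(np.arctan2(R[1,0],R[0,0])),s['clock'],s['grip_width'],s['q'].round(2))
E
```

```text
clock: 21.05
ee_pos: [0.5604, -0.3112, 0.1548]
ee_rot: [[0.243, -0.97, -0.003], [-0.97, -0.243, 0.001], [-0.001, 0.003, -1.0]]
ft_force: [0.2, 0.1, 0.1]
grip_width: 0.0615
clock: 21.25
ee_pos: [0.5612, -0.3056, 0.1571]
ee_rot: [[0.248, -0.969, -0.002], [-0.969, -0.248, 0.001], [-0.002, 0.001, -1.0]]
ft_force: [0.2, 0.4, 0.0]
grip_width: 0.0618
[ 0.56123252 -0.30564552  0.1571203 ] -75.61387647445596 21.25 0.061783551473331526 [-0.55  0.54  1.69  0.    0.91  0.77]
```

```bash
python3 -m creep '{"linear":[[-0.05,-0.15,-3.5],[0,0,-3.5],[0,0,-3.5],[0,0,-2.8],[0,0,-1.0],[0,0,0],[0,0,0],[0,0,0]],"delta_rot":[[0,0,0],[0,0,0],[0,0,0],[0,0,0],[0,0,0],[0,0,0],[0,0,0],[0,0,0]],"gripper":[70,70,70,70,70,70,70,70]}'
python3 - <<'E'
from h import *
s,im,C=snap('wrist','w10'); cv2.imwrite('pics/w10.png',im); print(s['ee_pos'],s['ft_force'])
E
```

```text
clock: 22.05
ee_pos: [0.5623, -0.3085, 0.0167]
ee_rot: [[0.248, -0.969, 0.002], [-0.969, -0.248, -0.001], [0.002, -0.002, -1.0]]
ft_force: [-0.1, -0.4, 0.4]
grip_width: 0.062
[ 0.56230985 -0.30849273  0.01670781] [-0.08735854 -0.3751626   0.35305369]
```

View pics/w10.png

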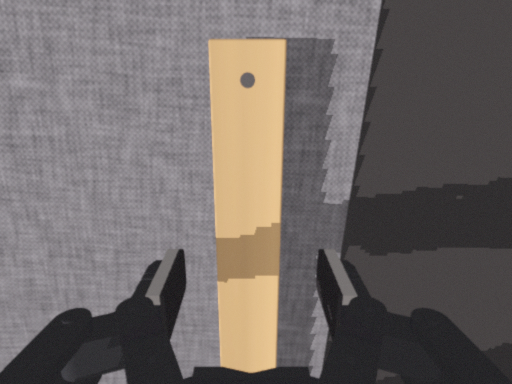

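The slat is again between the fingers (column about 247, tips at 185 and 318). I'll lower 12 mm, grip and lift.

```bash
python3 -m creep '{"linear":[[-0.1,0.1,-0.9],[0,0,-0.25],[0,0,0],[0,0,0],[0,0,0],[0,0,0],[0,0,0],[0,0,0],[0,0,0],[0,0,0]],"delta_rot":[[0,0,0],[0,0,0],[0,0,0],[0,0,0],[0,0,0],[0,0,0],[0,0,0],[0,0,0],[0,0,0],[0,0,0]],"gripper":[70,70,70,255,255,255,255,255,255,255]}' 40
python3 -m creep '{"linear":[[0,0,0],[0,0,3],[0,0,4],[0,0,4],[0,0,4],[0,0,0],[0,0,0],[0,0,0]],"delta_rot":[[0,0,0],[0,0,0],[0,0,0],[0,0,0],[0,0,0],[0,0,0],[0,0,0],[0,0,0]],"gripper":[255,255,255,255,255,255,255,255]}'
python3 - <<'E'
from h import *
s,im,C=snap('wrist','w11'); R=s['ee_rot']; print(s['ee_pos'],np.degrees(np.arctan2(R[1,0],R[0,0])),s['ft_force'],s['grip_width'])
print(inhand(im,-.0165))
E
```

```text
clock: 23.1
ee_pos: [0.5604, -0.3073, 0.0037]
ee_rot: [[0.248, -0.969, 0.0], [-0.969, -0.248, -0.0], [0.0, -0.0, -1.0]]
ft_force: [-0.5, -0.6, 5.2]
grip_width: 0.0292
clock: 23.9
ee_pos: [0.5596, -0.3068, 0.1523]
ee_rot: [[0.248, -0.969, -0.002], [-0.969, -0.248, 0.001], [-0.001, 0.001, -1.0]]
ft_force: [-0.4, -0.5, -1.7]
grip_width: 0.0291
[ 0.55961243 -0.3067506   0.15229746] -75.64660246241766 [-0.3541176  -0.54241629 -1.65663046] 0.029063740891312254
('x at y=0: -1.37 mm', 'tilt -0.10 deg', 'end y -99.11 mm')
```

```bash
python3 -m creep '{"linear":[[-0.84,4.5,0],[-0.84,4.5,0],[-0.84,4.5,0],[-0.84,4.5,0],[-0.84,4.5,0],[-0.84,4.5,0],[-0.84,4.5,0],[-0.84,4.5,0],[-0.84,4.5,0],[-0.84,4.5,0],[-0.84,4.5,0],[-0.84,4.5,0]],"delta_rot":[[0,0,2.43],[0,0,2.43],[0,0,2.43],[0,0,2.43],[0,0,2.43],[0,0,2.43],[0,0,2.43],[0,0,2.43],[0,0,2.43],[0,0,2.43],[0,0,2.43],[0,0,2.43]],"gripper":[255,255,255,255,255,255,255,255,255,255,255,255]}'
python3 -m creep '{"linear":[[-0.84,4.5,0],[0,0,0],[0,0,0],[0,0,-3],[0,0,-2],[0,0,0],[0,0,0],[0,0,0]],"delta_rot":[[0,0,2.43],[0,0,0],[0,0,0],[0,0,0],[0,0,0],[0,0,0],[0,0,0],[0,0,0]],"gripper":[255,255,255,255,255,255,255,255]}'
python3 - <<'E'
from h import *
s=telemetry.observe(); R=s['ee_rot']; print(s['ee_pos'],np.degrees(np.arctan2(R[1,0],R[0,0])),s['clock'],s['grip_width'],s['q'].round(2))
E
```

```text
clock: 25.15
ee_pos: [0.4582, 0.2343, 0.1523]
ee_rot: [[0.69, -0.724, -0.002], [-0.724, -0.69, -0.001], [-0.001, 0.002, -1.0]]
ft_force: [0.5, -0.7, 0.2]
grip_width: 0.0289
clock: 25.95
ee_pos: [0.4517, 0.2775, 0.1043]
ee_rot: [[0.718, -0.696, 0.001], [-0.696, -0.718, 0.0], [0.0, -0.001, -1.0]]
ft_force: [-0.1, -0.2, -0.5]
grip_width: 0.029
[0.45174878 0.27746377 0.10428905] -44.11461358823391 25.95 0.02899068322193764 [ 0.49  0.49  1.99 -0.    0.67  1.26]
```

```bash
python3 -m creep '{"linear":[[-0.05,0.1,-3],[0,0,-1.3],[0,0,0]],"delta_rot":[[0,0,0],[0,0,0],[0,0,0]],"gripper":[255,255,255]}'
python3 -m creep '{"linear":[[0,0,0]],"delta_rot":[[0,0,0]],"gripper":[255]}'
python3 -m creep '{"linear":[[0,0,0]],"delta_rot":[[0,0,0]],"gripper":[255]}'
python3 -m creep '{"linear":[[0,0,0]],"delta_rot":[[0,0,0]],"gripper":[255]}'
```

```text
clock: 26.25
ee_pos: [0.4498, 0.2782, 0.0596]
ee_rot: [[0.718, -0.696, -0.002], [-0.696, -0.718, -0.001], [-0.001, 0.002, -1.0]]
ft_force: [0.3, 0.2, -1.1]
grip_width: 0.0293
clock: 26.35
ee_pos: [0.4507, 0.2788, 0.061]
ee_rot: [[0.719, -0.695, -0.0], [-0.695, -0.719, -0.0], [-0.0, 0.0, -1.0]]
ft_force: [0.4, 0.4, -0.2]
grip_width: 0.0291
clock: 26.45
ee_pos: [0.4511, 0.279, 0.0614]
ee_rot: [[0.719, -0.695, 0.001], [-0.695, -0.719, 0.001], [0.0, -0.001, -1.0]]
ft_force: [0.8, 0.2, -0.5]
grip_width: 0.0289
clock: 26.55
ee_pos: [0.4511, 0.2791, 0.0613]
ee_rot: [[0.719, -0.695, 0.001], [-0.695, -0.719, 0.001], [0.0, -0.001, -1.0]]
ft_force: [-0.7, -0.4, -0.9]
grip_width: 0.0293
```

```bash
python3 -m creep '{"linear":[[0,0,-1.1],[0,0,0],[0,0,0]],"delta_rot":[[0,0,0],[0,0,0],[0,0,0]],"gripper":[255,255,255]}'
python3 -m creep '{"linear":[[0,0,-0.1],[0,0,0],[0,0,0]],"delta_rot":[[0,0,0],[0,0,0],[0,0,0]],"gripper":[255,255,255]}'
```

```text
clock: 26.85
ee_pos: [0.4503, 0.2787, 0.0491]
ee_rot: [[0.719, -0.695, -0.001], [-0.695, -0.719, -0.0], [-0.0, 0.001, -1.0]]
ft_force: [-0.2, 0.4, -1.2]
grip_width: 0.029
clock: 27.15
ee_pos: [0.4504, 0.2787, 0.0487]
ee_rot: [[0.719, -0.695, -0.0], [-0.695, -0.719, -0.0], [-0.0, 0.0, -1.0]]
ft_force: [-1.5, -1.0, 8.0]
grip_width: 0.0291
```

Contact at 8 N. Releasing and lifting clear.

```bash
python3 -m creep '{"linear":[[0,0,0.04],[0,0,0],[0,0,0],[0,0,0],[0,0,3],[0,0,5],[0,0,5],[0,0,5],[0,0,5],[0,0,0],[0,0,0],[0,0,0]],"delta_rot":[[0,0,0],[0,0,0],[0,0,0],[0,0,0],[0,0,0],[0,0,0],[0,0,0],[0,0,0],[0,0,0],[0,0,0],[0,0,0],[0,0,0]],"gripper":[255,90,90,90,90,90,90,90,90,90,90,90]}'
python3 -m creep '{"linear":[[2.5,-3,0],[2.5,-3,0],[2.5,-3,0],[0,0,0],[0,0,0],[0,0,0]],"delta_rot":[[0,0,0],[0,0,0],[0,0,0],[0,0,0],[0,0,0],[0,0,0]],"gripper":[90,90,90,90,90,90]}'
python3 - <<'E' 2>&1 | grep -v -i warn
from chk import *
s,im,C=snap('wrist','w12'); print(s['ee_pos'],s['clock']); cv2.imwrite('pics/w12f.png',im)
p0=[[0.5405,0.2855,-0.7636],[.4521,.19,-.761],[.5425,.1915,np.radians(46-180)],[.4500,.2795,np.radians(46-180)]]
P=check(im,C,p0,[(.030,.048)]*2+[(.048,.066)]*2,'w12')
inboard(P,[.4962,.2374],-133.53)
E
```

```text
clock: 28.35
ee_pos: [0.4499, 0.2785, 0.2779]
ee_rot: [[0.719, -0.695, -0.001], [-0.695, -0.719, -0.001], [-0.0, 0.002, -1.0]]
ft_force: [-0.2, 0.5, 0.5]
grip_width: 0.0553
clock: 28.95
ee_pos: [0.5246, 0.1891, 0.2778]
ee_rot: [[0.719, -0.695, -0.002], [-0.695, -0.719, -0.0], [-0.001, 0.002, -1.0]]
ft_force: [-0.1, -0.4, -1.5]
grip_width: 0.0553
[0.52462219 0.18913696 0.2777596 ] 28.95
err 0.18012720229024523
board mm -65.2 -1.0 yaw rel -0.25 world [0.5404 0.2854]
board mm 64.9 0.4 yaw rel -0.08 world [0.4517 0.1901]
board mm 1.0 64.1 yaw rel -0.47 world [0.542  0.1925]
board mm 1.2 -62.4 yaw rel -0.62 world [0.4501 0.2795]
```

View pics/w12.png

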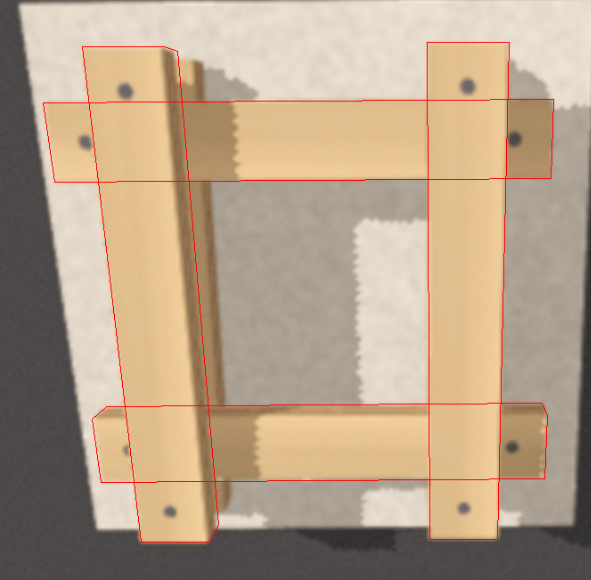

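View pics/w12f.png

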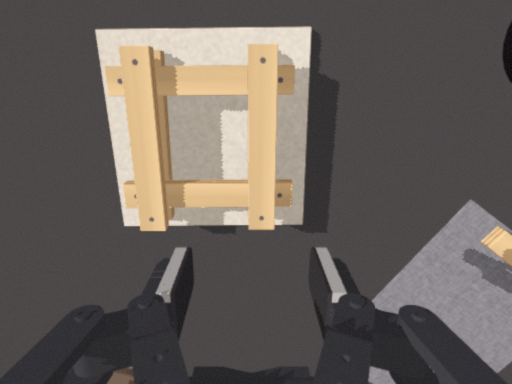

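The stack reads square: layer 3 is at (1.0, 64.1) and (1.2, −62.4) mm, layer 2 at (∓65, within 1). One last look with the scene camera at the whole bench.

```bash
python3 - <<'E'
from h import *
s,im,C=snap('scene','f1'); cv2.imwrite('pics/f1.png',im); print(s['ee_pos'],s['ft_force'],s['clock'])
E
```

```text
[0.52465282 0.18939197 0.27809327] [ 0.40586594 -0.19433483  0.05739253] 29.0
```

View pics/f1.png

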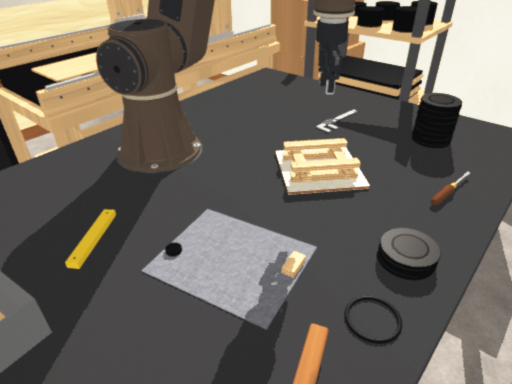

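The stack stands complete at (322,165). The offcut (293,264) and disc (173,249) are where they were, the yellow look-alike is untouched, and the gripper is clear. Handing in.

```bash
python3 -c "
from station import env; print(env.close_job())"
```

```text
the job is handed in; nothing more can be done
None
```

The stack is complete and the job was handed in at about 29 s of the 66 s allowed. I laid one slat beside the lone slat to finish layer 2, then laid the other two across on top as layer 3, over the base slats.

The last wrist-camera check gave these slat centres, in board mm, with angles relative to the board:

| Slat | x | y | Angle |
|---|---|---|---|
| Layer 2, lone slat | −65.2 | −1.0 | −0.25° |
| Layer 2, new | 64.9 | 0.4 | −0.1° |
| Layer 3, over base_b | 1.0 | 64.1 | −0.5° |
| Layer 3, over base_a | 1.2 | −62.4 | −0.6° |

- **Base slats:** base_b last measured (1.8, 64.3) and base_a (2.6, −62.8), each before the slat above it was laid. Both moved less than about 1 mm during the job.
- **Mat:** the scene view shows the offcut and the disc where they were at the start, and the yellow slat untouched.
- **Forces:** the highest wrist force I read was about 23 N, when setting down the second slat. I eased off before releasing it.

**Disagreements between checks:** the wrist camera read about 1.5 mm off the top camera and the jaws' self-centring, so I corrected the targets for that. The scene camera's fit of the stack on the board was a few mm off, so I did not use it. base_a reads about 1.4° out of square in the partly hidden wrist view. I laid the slat above it closer to the board's axis.

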